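# Clear the offcuts and hold the saw's arbor lock down for a blade change

### The arm

A 6-joint arm with a two-finger parallel gripper is mounted at the origin on the work surface. World frame = base frame: x ahead of the robot, y to its left, z up, the work surface at z = 0. Lengths are in m, angles in degrees, forces in N, time in s.
With the tool pointing down it reaches from about 0.3 to 0.75 m from the base axis. Payload 8.5 kg.
Tool frame: the origin (TCP) lies on the centre line of the jaws, within the pads' length; the fingertips stand 17 mm ahead of it and the grasp point (between the pads) lies 2 mm behind it; z points along the fingers, y is the line along which they close (so a half turn about z gives the same grasp; the last joint's range is limited). The gripper opens to 85 mm and grips with 20 to 120 N. Pads are 22 mm wide; open, the fingers measure 114 mm over their backs; the gripper's body (76 mm by 85 mm) begins 54 mm behind the grasp point. The pads swing forward as they close: fully open they stand 13 mm farther back than shut.
Start: joints at [59.227, 21.807, 74.336, -0, 83.858, -12.336], TCP at [0.174, 0.522, 0.248] pointing down, gripper open.
Joint ranges: [-178.18, 178.18], [-50.72, 133.34], [12.68, 142.11], [-81.47, 261.47], [9.98, 163.14], [-165.26, 165.26]. Speed limits (degrees/s): [136.94, 136.94, 180, 180, 180, 180].

### API

Orientations are given as a 3x3 rotation matrix whose columns are the frame's x, y, z axes.
In Python, from rig import env gives the robot as it stands.
- The arm moves only by the shell command python3 -m handwheel 'ROWS' [OPENING] [FORCE]. ROWS is JSON, a list that holds one entry, the list of rows, each a list of 4 numbers: the shift along the tool's x, y, z in m, then the turn about the tool's z in rad. In form: [[[x, y, z, roll], ...]]. A call has 1 to 5 rows; each row shifts and turns the commanded pose from where the row before left it, along the tool's axes as they then stand; what a row does not reach is not made up. A row lasts 1/12 s, in which the tool goes at most 41.7 mm and 7.16 degrees, less where a joint would pass 70% of its speed; a pose out of reach is approached as far as the arm can. A call is refused whole if a number of a shift passes 0.0417 or a number of a turn 0.125, either way. A call with a gripper value outside its range is refused whole. OPENING is the opening in per cent of the stroke, from 0 (shut) to 100 (fully open), set as the call begins (- or left out, the last holds). The fingers move at their own pace and stop on an object; FORCE is the grip in N (left out, the last holds). Time passes only in rows, so rows that do not move let the fingers close. It gives the time, the measured TCP pose, the force and the opening at its end, in the units of the state.
- env.observe(): the state, without advancing time (a new reading comes with each control period).
- env.get_image(name): name is "side" or "top"; returns (picture, depth): 420x560x3 uint8, red, green, blue; 420x560 float32, m along the optical axis (not along the pixel's ray), 0 where there is no reading.
- env.camera_params(name): a dict with "K" (3x3 intrinsics, pixels), "rvec" (rotation vector, rad) and "tvec" (3), from world to camera coordinates, as OpenCV has them. Camera axes: x right, y down, z forward; pixel columns grow to the right and rows downward; lengths in m; the calibration is good to about 2 mm. A picture is of the moment at which its call begins. camera_params takes no time and is no camera call.
- env.close_job(): hands the job in, once; it reports no verdict.
The state is a dict: "time_s": time; "q": joint angles; "qvel": joint speeds; "joint_efforts": joint torques, N m; "position": TCP position; "tool_rot": TCP orientation; "ft_force": force on the tool from outside, world axes, zero at the start; "wrist_torque": the same for the moment, N m; "grip_width": finger opening in m.
Only numpy, scipy, OpenCV 4.12 (cv2) and the standard library are available. Lean on these libraries where they do the work, as an engineer would, in place of code of your own. Each camera call takes 0.05 s, during which the arm holds its last target. There are 200 camera calls.

### The job

The blade on this table saw is to be changed: with the yellow push block, never with the hand, sweep the four plywood offcuts off the dark steel cover plate to the side away from the blade, and leave the push block standing on the saw table, off the plate. Then take the green-handled lock pin from the stand, put it down through the access hole in the plate and press the red arbor-lock plunger under it all the way down. Finish still gripping the pin and holding the plunger down, without touching the blade or disturbing the cups, tape measure, pencil or screwdriver.

Things in the scene. Friction and masses are not known exactly. Their poses are not given: they have to be found in the camera images.
- saw: Table saw; its ribbed aluminium table overhangs the bench and does not move when pushed. Flat top 50 mm above the bench. Origin: centre of the access hole, level with the table's top. x runs along the blade, away from the robot; y points left, away from the blade; z up. A rip fence 76 mm high stands on the right at saw-frame y below -455 mm, its clamp head (37 mm high) below -410 mm.
- hole (a point): Centre of the access hole's mouth at the table's surface (same point as the saw's origin). The round hole is 16 mm wide with a 2 mm chamfer and a yellow ring painted round it, through an 8 mm thick dark steel cover plate that is flush with the table: 150 mm along saw x by 120 mm along saw y, the hole in its middle (x -75 to 75, y -60 to 60 mm).
- blade: Bare saw blade, upright, 3 mm thick, parallel to the saw's x at saw-frame y = -170 mm. It spans saw-frame x -20 to 170 mm and stands 45 mm above the table; the riving knife behind it reaches x = 240 mm and 50 mm height. Origin: on the table's surface in the blade's plane, level with the hole along x.
- arbor_lock (a joint): Red spring-loaded arbor-lock plunger, 20 mm wide, under the access hole and concentric with it. Value in m: 0 = up, 0.008 = fully down. Up, its flat top is 28 mm below the table's surface; it goes straight down, needs about 3 N to start and 8 N fully down, and springs back when let go.
- plunger_top (a point): Centre of the plunger's flat top.
- lock_pin: Arbor-lock pin (90 g), standing upright in the tool stand. Origin at the tip, z up along the pin: steel rod 9 mm wide and 58 mm long with a tapered tip, a steel collar 28 mm wide from z = 58 to 63 mm that rests on the stand's top, and a green round handle 20 mm wide from z = 63 to 113 mm.
- pin_grip (a point): Middle of the pin's green handle, 88 mm above its tip.
- tool_stand: Plywood block 150 x 60 x 60 mm fixed on the saw table, origin under its centre, long side along its x. Two 13 mm holes right through, at x = +38 mm (lock pin) and x = -38 mm (screwdriver).
- screwdriver: Blue-handled screwdriver standing in the same stand, handle 28 mm wide, top 137 mm above the saw table; origin at its tip. Leave it.
- push_block: Yellow push block, 175 to 350 g, standing on the saw table left of the plate or right of the blade (the tool stand is on the other side). Origin under its centre. Sole 180 mm (its x) x 44 mm (its y) x 18 mm high; on it a grip 110 mm (x) x 24 mm (y), from z = 18 to 84 mm.
- offcut1: Loose plywood offcut, 38 x 26 x 18 mm, 12 g, lying flat; origin under its centre.
- offcut2: Loose plywood offcut, 36 x 26 x 18 mm, 12 g, lying flat; origin under its centre.
- offcut3: Loose plywood offcut, 38 x 24 x 18 mm, 12 g, lying flat; origin under its centre.
- offcut4: Loose plywood offcut, 34 x 26 x 18 mm, 12 g, lying flat; origin under its centre.
- cup1: White paper cup, 70 mm wide and 75 mm high, on the 36 mm thick plank lying across the saw table beyond the cover plate; origin under its centre. Leave it.
- cup2: White paper cup, 70 mm wide and 75 mm high, on the 36 mm thick plank lying across the saw table beyond the cover plate; origin under its centre. Leave it.
- cup3: White paper cup, 70 mm wide and 75 mm high, on the 36 mm thick plank lying across the saw table beyond the cover plate; origin under its centre. Leave it.
- tape: Orange tape measure 75 x 35 x 65 mm on the saw table right of the blade; origin under its centre. Leave it.
- pencil: Red carpenter's pencil, 150 x 12 x 8 mm, lying along the front edge of the saw table, before the cover plate; origin under its centre. Leave it.
- mitre_gauge: Mitre gauge in its slot on the left of the saw table, fixed: disc 170 mm wide, 18 mm high, knob to 66 mm, fence 200 mm wide and 62 mm high on its far side. Origin under the disc's centre.
Not all that is in view belongs to the job. There is more than one size of the lock_pin; the job needs the smallest. Leave any purple look-alike of the push_block alone.

How it is judged (in metres and radians):
On the way, in this order (a step that is already met when the one before it is completed fails the run):
1. all four offcuts are off the cover plate, on the side away from the blade (y of each of offcut1, offcut2, offcut3, offcut4 in the frame of saw above 0.068 m), for 0.2 s.
2. the lock pin's tip is through the access hole (horizontal distance between lock_pin and hole below 0.008 m and z of lock_pin in the frame of saw below -0.012 m), for 0.1 s.
At the end, for the whole second after the job is handed in: Gripped pin in the access hole (within 8 mm of its axis) holds the plunger down over 6 of 8 mm with over 2 N; offcut centres over 8 mm beyond the plate's edge on the side away from the blade; push block let go, upright on the saw table, its centre over 18 mm outside the plate (all of step 1 and all of step 2 and value of joint arbor_lock above 0.006 m and contact force between lock_pin and arbor_lock above 2 N and contact force between the fingers and lock_pin above 2 N and (y of push_block in the frame of saw above 0.078 m or y of push_block in the frame of saw below -0.078 m or x of push_block in the frame of saw above 0.093 m or x of push_block in the frame of saw below -0.093 m) and angle between push_block's own z axis and vertical below 0.1 rad and z of push_block in the frame of saw between -0.01 and 0.01 m and contact force between the fingers and push_block below 0.3 N); the arm keeps its last pose, push and grip.
It fails at once if an offcut is pushed or picked with the robot's hand or the lock pin instead of the push block (contact force between any of offcut1, offcut2, offcut3, offcut4 and the fingers above 0.5 N or contact force between any of offcut1, offcut2, offcut3, offcut4 and the arm above 0.5 N or contact force between any of offcut1, offcut2, offcut3, offcut4 and lock_pin above 0.5 N).
It fails at once if something touches the saw blade (contact force between blade and anything else above 1 N).
It fails at once if a cup, the tape measure, the pencil or the screwdriver is moved by more than 20 mm (distance of any of cup1, cup2, cup3, tape, pencil, screwdriver from where it was at the start of the episode above 0.02 m).
It also fails if it takes over 58 s, if anything falls off the work surface, if the arm or the gripper's body presses on something with over 40 N, if the wrist force passes 120 N, or if a joint passes its speed limit or range.

## Working session

There is one attempt and no reset: what is moved stays moved. The work goes in short steps, Python scripts to look and compute and a shell command to move; the robot and the scene stay as the last step left them, time stands still between calls to the robot, and variables do not carry over. Pictures are saved under pics/ and viewed, on a budget of 10 in all, crops included, one or two more only if the job needs it, and the job is handed in when it is done.

```bash
ls && mkdir -p pics && cat > h.py <<'E'
import numpy as np, cv2
from rig import env
def cam(n):
    p=env.camera_params(n); R,_=cv2.Rodrigues(np.array(p['rvec'],float)); return np.array(p['K']),R,np.array(p['tvec'],float).ravel()
def ray(n,u,v,z):
    K,R,t=cam(n); d=R.T@np.linalg.solve(K,[u,v,1.]); c=-R.T@t; return c+d*(z-c[2])/d[2]
def cloud(n,D):
    K,R,t=cam(n); v,u=np.mgrid[:D.shape[0],:D.shape[1]]
    P=np.stack([(u-K[0,2])/K[0,0]*D,(v-K[1,2])/K[1,1]*D,D],-1); return (P-t)@R
def proj(n,X):
    K,R,t=cam(n); p=K@(R@np.array(X)+t); return p[:2]/p[2]
E
python3 - <<'E'
from h import *
for n in ('top','side'):
    im,D=env.get_image(n); cv2.imwrite(f'pics/{n}0.png',im[...,::-1]); np.savez(f'pics/{n}0.npz',im=im,D=D)
    K,R,t=cam(n); print(n,K[0,0],-R.T@t,R[2])
print(env.observe())
E
```

```text
pics
top 481.7381958650974 [0.39104731 0.08897538 1.33746877] [ 0.05397763 -0.00708614 -0.998517  ]
side 492.15821474213465 [ 0.17163806 -0.8904039   1.07537486] [ 0.20488426  0.69467673 -0.68952642]
{'time_s': 0.1, 'q': array([ 5.92270288e+01,  2.18388489e+01,  7.43780997e+01, -1.29296688e-03,
        8.38563050e+01, -1.23373959e+01]), 'qvel': array([-0.00048593,  0.02407296, -0.10660191,  0.07858445,  0.15917204,
        0.04905342]), 'joint_efforts': array([ 3.98487377e-03, -4.49219441e+01, -2.31657851e+01, -1.54461818e-04,
        3.59939288e-03, -5.25605628e-05]), 'position': array([0.17383623, 0.52157021, 0.24777099]), 'tool_rot': array([[-9.48680529e-01,  3.16235435e-01, -6.34859203e-04],
       [ 3.16235973e-01,  9.48679913e-01, -1.10998255e-03],
       [ 2.51262360e-04, -1.25378415e-03, -9.99999182e-01]]), 'ft_force': array([-0.24087692, -0.73578113,  0.56185289]), 'wrist_torque': array([ 0.03134161, -0.02435391, -0.04686963]), 'grip_width': 0.08537909308755672}
```

View pics/top0.png

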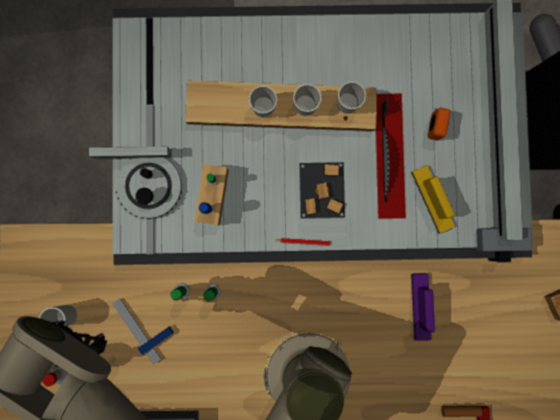

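View pics/side0.png

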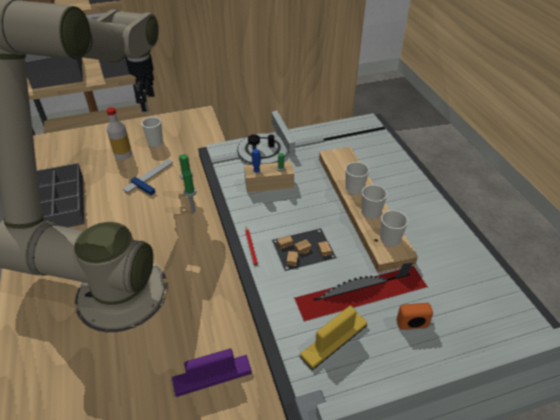

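Top view: plate around (322,190), with four offcuts on it. The blade is on the red insert at col 387, the yellow block at (434,198), and the stand at (211,195) with the pin's green top at (211,178) and the screwdriver at (205,208). The two green pins on the bench at (180–210,293) are decoys. Side view agrees. Next I measure.

```bash
cat > m.py <<'E'
from h import *
def blobs(im,lo,hi,roi,amin=8):
    hsv=cv2.cvtColor(im,cv2.COLOR_RGB2HSV); m=cv2.inRange(hsv,lo,hi); k=np.zeros_like(m); x0,y0,x1,y1=roi; k[y0:y1,x0:x1]=m[y0:y1,x0:x1]
    n,l,s,c=cv2.connectedComponentsWithStats(k)
    return [(s[i][4],c[i],cv2.findContours((l==i).astype(np.uint8),0,1)[0][0]) for i in range(1,n) if s[i][4]>=amin]
def rect(n,cnt,z):
    P=np.array([ray(n,*p[0],z)[:2] for p in cnt])*1000
    return cv2.minAreaRect(P.astype(np.float32))
E
python3 - <<'E'
from m import *
C={'plate':((0,0,0),(180,120,75),.05),'yellow':((20,130,90),(32,255,255),.068),'green':((45,100,30),(85,255,255),.163),'blue':((105,120,40),(130,255,255),.187),'wood':((8,60,100),(19,220,255),.068),'purple':((131,80,40),(160,255,255),.084)}
R={'top':dict(plate=(290,155,352,225),yellow=(405,160,465,240),green=(160,160,230,310),blue=(195,195,220,220),wood=(190,155,350,230),purple=(400,260,450,350)),
 'side':dict(plate=(270,225,340,275),yellow=(295,300,375,370),green=(170,145,300,220),blue=(245,140,265,180),wood=(240,160,340,270),purple=(160,340,260,400))}
for n in ('top','side'):
    f=np.load(f'pics/{n}0.npz'); im,D=f['im'],f['D']; P=cloud(n,D)
    for k,(lo,hi,z) in C.items():
        for a,c,ct in blobs(im,lo,hi,R[n][k]):
            m=np.zeros(D.shape,np.uint8); cv2.drawContours(m,[ct],-1,1,-1); q=P[(m>0)&(D>0)]
            r=rect(n,ct,z); print(n,k,a,c.round(1),'rect',np.round(r[0],1),np.round(r[1],1),round(r[2],1),'z%',np.percentile(q[:,2],[5,50,95]).round(3),'med',np.median(q,0).round(3))
E
```

```text
top plate 1730 [320.8 189. ] rect [503.9 -38.7] [148.  117.7] 0.6 z% [0.048 0.052 0.071] med [ 0.503 -0.038  0.052]
top yellow 1102 [435.1 198.2] rect [ 478.8 -337.8] [178.4  57.2] 23.0 z% [0.065 0.083 0.137] med [ 0.475 -0.325  0.083]
top green 58 [210.7 177.7] rect [526.2 243.4] [19.6 17.2] 89.6 z% [0.134 0.165 0.168] med [0.525 0.244 0.165]
top green 138 [177.8 293. ] rect [247.3 323. ] [24.8 37.5] 26.0 z% [0.112 0.162 0.167] med [0.246 0.325 0.162]
top green 130 [210.1 293.9] rect [243.5 246.1] [29.  28.7] 89.9 z% [0.119 0.162 0.166] med [0.243 0.246 0.162]
top blue 95 [204.8 207.7] rect [450.4 254.7] [27.8 21.3] 63.0 z% [0.165 0.187 0.19 ] med [0.45  0.255 0.187]
top wood 1117 [210.5 193.8] rect [493.8 257.7] [ 63.4 156.1] 81.1 z% [0.107 0.112 0.185] med [0.49  0.25  0.112]
top wood 132 [331.2 169.4] rect [556.  -63.4] [34.6 24. ] 89.6 z% [0.065 0.069 0.074] med [ 0.557 -0.062  0.069]
top wood 139 [322.1 190.2] rect [501.7 -37.5] [26.5 37.2] 89.5 z% [0.064 0.069 0.074] med [ 0.502 -0.037  0.069]
top wood 124 [310.1 206. ] rect [459.6  -5.4] [37.3 23.1] 5.0 z% [0.065 0.069 0.073]
[... 935 characters left out ...]
0.22  0.086]
side wood 1150 [269.  177.4] rect [496.8 268. ] [131.8 155.5] 80.4 z% [0.056 0.101 0.113] med [0.485 0.228 0.101]
side wood 93 [284.5 239.7] rect [458.8  -7.9] [40.2 24. ] 6.6 z% [0.063 0.067 0.071] med [ 0.457 -0.008  0.067]
side wood 110 [302.4 244.5] rect [499.7 -39.7] [39.  28.3] 10.6 z% [0.057 0.068 0.071] med [ 0.501 -0.04   0.068]
side wood 114 [324.4 246.6] rect [554.3 -64.9] [40.2 28.5] 89.3 z% [0.05  0.067 0.071] med [ 0.555 -0.065  0.067]
side wood 110 [292.  256.2] rect [458.8 -72.2] [38.8 26.9] 71.2 z% [0.051 0.068 0.072] med [ 0.459 -0.072  0.068]
side purple 2049 [210.2 371.4] rect [ 183.  -337.6] [165.6  72.5] 1.3 z% [0.01  0.028 0.085] med [ 0.182 -0.321  0.028]
```

```bash
cat > go.py <<'E'
import sys
from h import *
# usage: go.py x y z [yaw of tool y, deg]: delta in present tool axes, and the turn
s=env.observe(); R=s['tool_rot']; a=list(map(float,sys.argv[1:]))
d=R.T@(np.array(a[:3])-s['position']); y=np.degrees(np.arctan2(R[1,1],R[0,1]))
print('t',round(s['time_s'],2),'pos',s['position'].round(4),'toolyaw',y.round(2),'q1,q6',s['q'][[0,5]].round(1),'F',s['ft_force'].round(1),'w',round(s['grip_width'],4))
print('delta mm',(d*1000).round(1),'min rows',round(np.linalg.norm(d)/.0417,1),'roll',-np.radians(a[3]-y).round(3) if len(a)>3 else '')
E
python3 - <<'E'
from m import *
for n,roi in (('top',(405,160,465,240)),('side',(295,300,375,370))):
    f=np.load(f'pics/{n}0.npz'); im,D=f['im'],f['D']; P=cloud(n,D)
    hsv=cv2.cvtColor(im,cv2.COLOR_RGB2HSV); m=cv2.inRange(hsv,(18,110,70),(34,255,255))>0
    k=np.zeros_like(m); k[roi[1]:roi[3],roi[0]:roi[2]]=1; m&=k
    for lo,hi in ((.125,.145),(.06,.075)):
        q=P[m&(P[...,2]>lo)&(P[...,2]<hi)]; r=cv2.minAreaRect((q[:,:2]*1000).astype(np.float32)); print(n,lo,len(q),np.round(r[0],1),np.round(r[1],1),round(r[2],1))
    # blade insert (red)
    r=cv2.inRange(hsv,(172,150,60),(180,255,255))|cv2.inRange(hsv,(0,150,60),(6,255,255)); k[:]=0
    k[90:225,370:410]=n=='top'; 
    if n=='side': k[265:320,290:430]=1
    q=P[(r>0)&k&(abs(P[...,2]-.05)<.006)]; rr=cv2.minAreaRect((q[:,:2]*1000).astype(np.float32)); print('red',len(q),np.round(rr[0],1),np.round(rr[1],1),round(rr[2],2))
E
python3 go.py 0.475 -0.33 0.2 113
```

```text
top 0.125 438 [ 475.9 -331.4] [109.1  25.9] 23.4
top 0.06 646 [ 475.8 -331.3] [178.8  44.9] 23.0
red 2559 [ 596.2 -222.7] [335.2  72.7] 0.45
side 0.125 461 [ 474.1 -335.4] [109.4  23.6] 22.3
side 0.06 744 [ 474.5 -335.5] [180.4  42.9] 22.7
red 2219 [ 594.7 -223.9] [335.9  72.6] 0.25
t 0.1 pos [0.1738 0.5216 0.2478] toolyaw 71.56 q1,q6 [ 59.2 -12.3] F [-0.2 -0.7  0.6] w 0.0854
delta mm [-555.  -712.6   48.5] min rows 21.7 roll -0.723
```

```bash
python3 -m handwheel '[[[0,0,0,-0.12],[0,0,0,-0.12],[0,0,0,-0.12],[0,0,0,-0.12],[0,0,0,-0.12]]]' 100 40 && python3 -m handwheel '[[[0,0,0,-0.12],[0,0,0,0],[0,0,0,0]]]' && python3 go.py 0.475 -0.333 0.2 112.9
```

```text
time_s: 0.52
position: [0.1739, 0.5216, 0.2479]
tool_rot: [[-0.96, -0.28, -0.0], [-0.28, 0.96, -0.001], [0.001, -0.001, -1.0]]
ft_force: [0.5, -0.8, -1.0]
grip_width: 0.086
time_s: 0.77
position: [0.1739, 0.5217, 0.2481]
tool_rot: [[-0.923, -0.384, -0.0], [-0.384, 0.923, -0.0], [0.0, -0.0, -1.0]]
ft_force: [-0.0, 1.2, 0.6]
grip_width: 0.0854
t 0.77 pos [0.1739 0.5217 0.2481] toolyaw 112.61 q1,q6 [ 59.2 -53.4] F [-0.   1.2  0.6] w 0.0854
delta mm [  50.6 -904.7   48.4] min rows 21.8 roll -0.005
```

```bash
for i in 1; do
python3 -m handwheel '[[[0.002,-0.0362,0,0],[0.002,-0.0362,0,0],[0.002,-0.0362,0,0],[0.002,-0.0362,0,0],[0.002,-0.0362,0,0]]]' >/dev/null
python3 -m handwheel '[[[0.002,-0.0362,0,0],[0.002,-0.0362,0,0],[0.002,-0.0362,0,0],[0.002,-0.0362,0,0],[0.002,-0.0362,0,0]]]'>/dev/null
python3 -m handwheel '[[[0.002,-0.0362,0,0],[0.002,-0.0362,0,0],[0.002,-0.0362,0,0],[0.002,-0.0362,0,0],[0.002,-0.0362,0,0]]]'>/dev/null
python3 -m handwheel '[[[0.002,-0.0362,0,0],[0.002,-0.0362,0,0],[0.002,-0.0362,0,0],[0.002,-0.0362,0,0],[0.002,-0.0362,0,0]]]'>/dev/null
python3 -m handwheel '[[[0.002,-0.0362,0,0],[0.002,-0.0362,0,0],[0.002,-0.0362,0,0],[0.002,-0.0362,0,0],[0.002,-0.0362,0,0]]]'
python3 -m handwheel '[[[0,0,0,0],[0,0,0,0]]]' >/dev/null; done; python3 go.py 0.475 -0.333 0.1 112.9
```

```text
time_s: 2.85
position: [0.479, -0.3336, 0.2481]
tool_rot: [[-0.923, -0.384, -0.0], [-0.384, 0.923, 0.0], [0.0, 0.0, -1.0]]
ft_force: [0.7, -0.1, 0.8]
grip_width: 0.0852
t 3.02 pos [ 0.4787 -0.3331  0.2472] toolyaw 112.53 q1,q6 [ -46.5 -159. ] F [-0.2  1.   0.5] w 0.0856
delta mm [  3.3   1.3 147.2] min rows 3.5 roll -0.006
```

```bash
python3 -m handwheel '[[[0.003,0.001,0.03,-0.006],[0,0,0.035,0],[0,0,0.035,0],[0,0,0.03,0],[0,0,0.022,0]]]' && python3 -m handwheel '[[[0,0,0,0],[0,0,0,0],[0,0,0,0],[0,0,0,0],[0,0,0,0]]]' 0 60 && python3 -m handwheel '[[[0,0,0,0],[0,0,0,0],[0,0,0,0],[0,0,0,0]]]' && python3 go.py 0.475 -0.333 0.245 90.5
```

```text
time_s: 3.43
position: [0.4748, -0.3301, 0.0942]
tool_rot: [[-0.92, -0.392, -0.002], [-0.392, 0.92, 0.002], [0.001, 0.003, -1.0]]
ft_force: [-0.0, -0.6, -0.2]
grip_width: 0.0854
time_s: 3.85
position: [0.4761, -0.3323, 0.098]
tool_rot: [[-0.919, -0.393, 0.002], [-0.393, 0.919, -0.002], [-0.001, -0.003, -1.0]]
ft_force: [0.3, 0.4, -0.1]
grip_width: 0.0256
time_s: 4.18
position: [0.4762, -0.3325, 0.0981]
tool_rot: [[-0.92, -0.393, 0.002], [-0.393, 0.92, -0.002], [-0.001, -0.003, -1.0]]
ft_force: [0.4, 0.5, 6.9]
grip_width: 0.0236
t 4.18 pos [ 0.4762 -0.3325  0.0981] toolyaw 113.15 q1,q6 [ -46.6 -159.8] F [0.4 0.5 6.9] w 0.0236
delta mm [   1.1   -0.4 -146.9] min rows 3.5 roll 0.395
```

```bash
python3 -m handwheel '[[[0,0,-0.02,0],[0,0,-0.03,0],[0,0,-0.03,0],[0,0,-0.03,0.0],[0,0,0,0.099]]]' && python3 -m handwheel '[[[0,0,0,0.099],[0,0,0,0.099],[0,0,0,0.098],[0,0,0,0],[0,0,0,0]]]' && python3 go.py 0.5035 -0.127 0.21 90.5
```

```text
time_s: 4.6
position: [0.4769, -0.3333, 0.2129]
tool_rot: [[-0.954, -0.301, 0.008], [-0.301, 0.954, -0.008], [-0.005, -0.01, -1.0]]
ft_force: [-0.1, -0.6, -1.8]
grip_width: 0.0234
time_s: 5.02
position: [0.4756, -0.332, 0.2066]
tool_rot: [[-1.0, -0.012, 0.0], [-0.012, 1.0, -0.0], [-0.0, -0.0, -1.0]]
ft_force: [-0.0, 0.2, -2.2]
grip_width: 0.023
t 5.02 pos [ 0.4756 -0.332   0.2066] toolyaw 90.69 q1,q6 [ -46.6 -137.3] F [-0.   0.2 -2.2] w 0.023
delta mm [-30.4 204.6  -3.5] min rows 5.0 roll 0.003
```

```bash
python3 -m handwheel '[[[-0.005,0.02,0,0],[-0.005,0.03,0,0],[-0.005,0.035,0,0],[-0.005,0.035,0,0],[-0.005,0.035,0,0]]]' && python3 -m handwheel '[[[-0.005,0.03,0,0],[0,0.02,0,0.003],[0,0,0,0],[0,0,0,0],[0,0,0,0]]]' && python3 go.py 0.5035 -0.127 0.1 90.5
python3 - <<'E'
from m import *
for n in ('top','side'):
    im,D=env.get_image(n); cv2.imwrite(f'pics/{n}1.png',im[...,::-1]); np.savez(f'pics/{n}1.npz',im=im,D=D)
E
```

```text
time_s: 5.43
position: [0.4991, -0.1754, 0.2064]
tool_rot: [[-1.0, -0.012, 0.0], [-0.012, 1.0, 0.0], [-0.0, 0.0, -1.0]]
ft_force: [0.8, -0.1, -2.2]
grip_width: 0.0231
time_s: 5.85
position: [0.5038, -0.1274, 0.2065]
tool_rot: [[-1.0, -0.008, 0.0], [-0.008, 1.0, -0.0], [-0.0, -0.0, -1.0]]
ft_force: [0.5, -0.4, -1.8]
grip_width: 0.0232
t 5.85 pos [ 0.5038 -0.1274  0.2065] toolyaw 90.44 q1,q6 [ -27.2 -117.7] F [ 0.5 -0.4 -1.8] w 0.0232
delta mm [  0.3   0.4 106.5] min rows 2.6 roll -0.001
```

View pics/side1.png

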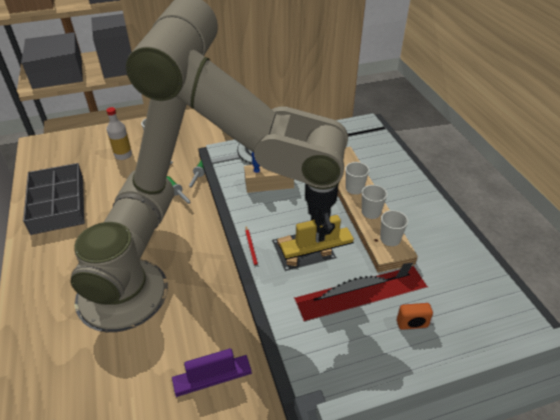

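Side view: the yellow block is level in the gripper at (315,240), above the plate. The blade and cups are untouched. I check where the sole sits relative to the TCP before lowering.

```bash
python3 - <<'E'
from m import *
f=np.load('pics/side1.npz'); im,D=f['im'],f['D']; P=cloud('side',D)
m=cv2.inRange(cv2.cvtColor(im,cv2.COLOR_RGB2HSV),(18,110,60),(34,255,255))>0; m[:210]=0;m[270:]=0
q=P[m]; print(np.percentile(q[:,2],[1,10,50,90,99]).round(3))
s=q[(q[:,2]>.166)&(q[:,2]<.182)]; r=cv2.minAreaRect((s[:,:2]*1000).astype(np.float32)); print(len(s),np.round(r[0],1),np.round(r[1],1),round(r[2],1),s[:,1].min(),s[:,1].max())
E
```

```text
[0.07  0.17  0.179 0.241 0.262]
726 [ 501.8 -130.1] [ 49.2 180.4] 89.1 -0.1538971250045534 -0.10453564006986939
```

```bash
python3 -m handwheel '[[[0,0,0.03,0],[0,0,0.03,0],[0,0,0.025,0],[0,0,0.015,0],[0,0,0.006,0]]]' && python3 -m handwheel '[[[0,0,0,0],[0,0,0,0]]]'&& python3 go.py 0.5035 0.09 0.1 90.5
```

```text
time_s: 6.37
position: [0.5028, -0.1273, 0.098]
tool_rot: [[-1.0, -0.005, -0.004], [-0.005, 1.0, 0.002], [0.004, 0.002, -1.0]]
ft_force: [-5.0, 1.1, 5.4]
grip_width: 0.0233
time_s: 6.53
position: [0.5041, -0.1275, 0.1008]
tool_rot: [[-1.0, -0.006, 0.001], [-0.006, 1.0, -0.0], [-0.001, -0.0, -1.0]]
ft_force: [0.4, 0.1, -1.6]
grip_width: 0.0236
t 6.53 pos [ 0.5041 -0.1275  0.1008] toolyaw 90.33 q1,q6 [ -27.3 -117.6] F [ 0.4  0.1 -1.6] w 0.0236
delta mm [ -0.7 217.5   0.7] min rows 5.2 roll -0.003
```

```bash
python3 -m handwheel '[[[0,0.006,0,0],[0,0.012,0,0],[0,0.012,0,0],[0,0.012,0,0],[0,0.012,0,0]]]' | grep -E 'pos|force' && python3 -m handwheel '[[[0,0.012,0,0],[0,0.012,0,0],[0,0.012,0,0],[0,0.012,0,0],[0,0.012,0,0]]]' | grep -E 'pos|force' && python3 -m handwheel '[[[0,0.012,0,0],[0,0.012,0,0],[0,0.012,0,0],[0,0.012,0,0],[0,0.012,0,0]]]'| grep -E 'pos|force' &&  python3 -m handwheel '[[[0,0.012,0,0],[0,0.012,0,0],[0,0.008,0,0],[0,0.004,0,0],[0,0,0,0]]]'| grep -E 'pos|force'; python3 go.py 0.5035 0.08 0.1 90.5
python3 - <<'E'
from m import *
for n in ('top','side'):
    im,D=env.get_image(n); cv2.imwrite(f'pics/{n}2.png',im[...,::-1]); np.savez(f'pics/{n}2.npz',im=im,D=D)
E
```

```text
position: [0.5033, -0.0711, 0.1006]
ft_force: [-0.1, -0.6, -2.6]
position: [0.503, -0.0115, 0.1003]
ft_force: [0.7, -0.7, -1.8]
position: [0.5026, 0.0484, 0.1003]
ft_force: [0.4, -0.1, -1.6]
position: [0.5024, 0.084, 0.1003]
ft_force: [-0.0, 0.1, -1.7]
t 8.2 pos [0.5024 0.084  0.1003] toolyaw 90.42 q1,q6 [ -3.8 -94.3] F [-0.   0.1 -1.7] w 0.0234
delta mm [-1.1 -4.   0.3] min rows 0.1 roll -0.001
```

View pics/side2.png

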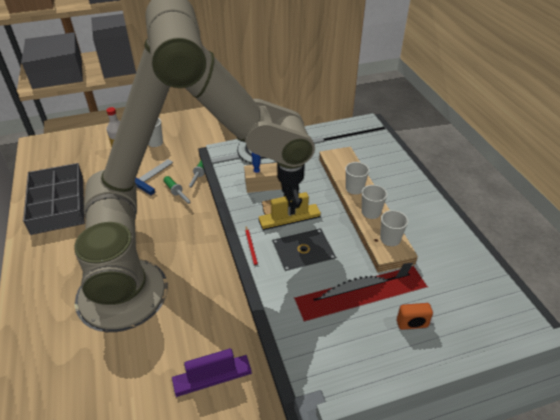

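The side view shows the plate clear, the hole at about (304,248), and the block standing left of the plate at (290,212), with the offcuts hidden behind it. I lower the last 2 mm, release and rise.

```bash
python3 -m handwheel '[[[0,0,0.002,0],[0,0,0.001,0],[0,0,0,0]]]'| grep -E 'pos|force' && python3 -m handwheel '[[[0,0,0,0],[0,0,0,0],[0,0,0,0],[0,0,0,0],[0,0,0,0]]]' 70 | grep -E 'pos|force|grip' && python3 -m handwheel '[[[0,0,-0.02,0],[0,0,-0.03,0],[0,0,-0.035,0],[0,0,-0.035,0],[0,0,-0.03,0]]]'| grep -E 'pos|force' 
python3 - <<'E'
from m import *
for n in ('top','side'):
    im,D=env.get_image(n); cv2.imwrite(f'pics/{n}3.png',im[...,::-1]); np.savez(f'pics/{n}3.npz',im=im,D=D)
E
python3 go.py 0.526 0.244 0.25 90
```

```text
position: [0.5026, 0.0827, 0.098]
ft_force: [-2.3, -0.5, 5.8]
position: [0.5025, 0.0831, 0.0973]
ft_force: [-0.7, -0.1, -0.4]
grip_width: 0.0595
position: [0.5024, 0.0832, 0.2497]
ft_force: [-0.0, -0.3, -0.7]
t 9.48 pos [0.504  0.0832 0.252 ] toolyaw 90.37 q1,q6 [ -3.9 -94.3] F [ 0.3 -0.7 -0.6] w 0.0596
delta mm [-23.  160.7   2.1] min rows 3.9 roll 0.006
```

View pics/top3.png

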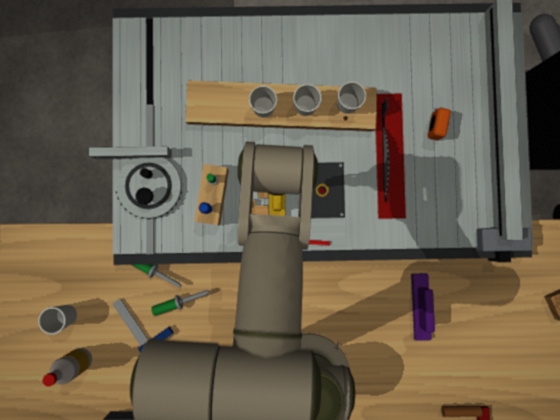

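Top view: the arm covers the block at (275,203) and offcuts at (262,200). The hole ring is at (322,190) and the lock pin at (211,178). The decoy pins now lie on the bench at (215,291) and (155,270). I measure ring, pin and offcuts.

```bash
cat > p.py <<'E'
from m import *
def ring(n,im):
    roi=(308,176,338,206) if n=='top' else (290,236,318,262)
    b=blobs(im,(12,90,60),(38,255,255),roi,4)
    pts=np.vstack([c for a,_,c in b]) if b else None
    if pts is None: return
    h=cv2.convexHull(pts); r=rect(n,h,.05); M=cv2.moments(np.float32([ray(n,*p[0],.05)[:2]*1000 for p in h]).reshape(-1,1,2)); return np.round(r[0],1),np.round(r[1],1),np.round([M['m10']/M['m00'],M['m01']/M['m00']],1)
def handle(n,im,D,roi):
    m=cv2.inRange(cv2.cvtColor(im,cv2.COLOR_RGB2HSV),(45,90,25),(85,255,255))>0; k=np.zeros_like(m);k[roi[1]:roi[3],roi[0]:roi[2]]=1
    return cloud(n,D)[m&k&(D>0)],np.argwhere(m&k)
E
python3 - <<'E'
from p import *
for n,roi in (('top',(195,165,228,190)),('side',(268,145,295,172))):
    f=np.load(f'pics/{n}3.npz'); im,D=f['im'],f['D']
    print(n,'ring',ring(n,im))
    f=np.load(f'pics/{n}0.npz'); q,uv=handle(n,f['im'],f['D'],roi); print('handle',len(q),q[:,2].min().round(3),q[:,2].max().round(3))
    t=q[q[:,2]>.158]; print('top face',len(t),t.mean(0).round(4),(t.max(0)-t.min(0)).round(4))
    s=q[(q[:,2]>.11)&(q[:,2]<.16)]; print('side face',len(s),s.mean(0).round(4))
    P=cloud(n,np.load(f'pics/{n}3.npz')['D']); im=np.load(f'pics/{n}3.npz')['im']
    for nm,lo,hi in (('wood',(8,60,80),(19,220,255)),('yel',(21,130,60),(34,255,255))):
        r=(235,180,300,225) if n=='top' else (235,180,330,235)
        for a,c,ct in blobs(im,lo,hi,r,15):
            m=np.zeros(P.shape[:2],np.uint8); cv2.drawContours(m,[ct],-1,1,-1); g=P[m>0]; print(nm,a,c.round(0),'min',g.min(0).round(3),'max',g.max(0).round(3))
E
```

```text
top ring (array([504.6, -37.9]), array([34.9, 35. ]), array([504.3, -38.2]))
handle 59 0.129 0.17
top face 47 [0.5261 0.2456 0.1656] [0.0175 0.0155 0.0099]
side face 12 [0.5255 0.2389 0.1419]
wood 59 [262. 195.] min [0.462 0.103 0.066] max [0.498 0.132 0.495]
wood 198 [259. 209.] min [0.391 0.089 0.046] max [0.48  0.151 1.337]
yel 341 [276. 204.] min [0.391 0.063 0.051] max [0.493 0.106 1.337]
side ring (array([502.2, -39.3]), array([33.3, 33.6]), array([502.6, -39.2]))
handle 65 0.119 0.17
top face 22 [0.5251 0.2405 0.164 ] [0.0153 0.0242 0.0112]
side face 46 [0.5248 0.2371 0.1409]
wood 488 [268. 185.] min [ 0.172 -0.89   0.048] max [0.558 0.238 1.075]
wood 112 [267. 207.] min [ 0.172 -0.89   0.064] max [0.465 0.166 1.075]
yel 1266 [289. 211.] min [ 0.172 -0.89   0.052] max [0.589 0.107 1.075]
```

```bash
python3 -m handwheel '[[[-0.005,0.03,0,0],[-0.006,0.04,0,0],[-0.006,0.04,0,0],[-0.005,0.035,0,0],[-0.0005,0.016,0,0]]]' | grep -E 'pos|force' && python3 -m handwheel '[[[0,0,0,0],[0,0,0,0]]]' | grep pos; python3 go.py 0.5255 0.2445 0.138 90
```

```text
position: [0.5237, 0.2479, 0.246]
ft_force: [-0.2, -1.1, -0.5]
position: [0.5236, 0.2447, 0.2462]
t 10.07 pos [0.5236 0.2447 0.2462] toolyaw 90.45 q1,q6 [ 13.3 -77.1] F [ 0.4  0.3 -0.4] w 0.0593
delta mm [-2.100e+00 -1.000e-01  1.082e+02] min rows 2.6 roll 0.008
```

```bash
python3 -m handwheel '[[[-0.002,0,0.025,0],[0,0,0.03,0],[0,0,0.028,0],[0,0,0.018,0],[0,0,0.007,0]]]' | grep -E 'pos|force' && python3 -m handwheel '[[[0,0,0,0],[0,0,0,0],[0,0,0,0],[0,0,0,0],[0,0,0,0]]]' 0 60 | grep -E 'pos|force|grip' && python3 -m handwheel '[[[0,0,0,0],[0,0,0,0],[0,0,0,0],[0,0,0,0]]]' | grep -E 'pos|force|grip'; python3 go.py 0.5035 -0.039 0.25 90
```

```text
position: [0.5248, 0.2426, 0.1363]
ft_force: [-1.3, -0.2, 0.9]
position: [0.5267, 0.2443, 0.141]
ft_force: [0.1, -1.5, 7.0]
grip_width: 0.0186
position: [0.5267, 0.2443, 0.141]
ft_force: [-0.7, -2.1, 7.5]
grip_width: 0.0187
t 11.23 pos [0.5267 0.2443 0.141 ] toolyaw 90.36 q1,q6 [ 13.2 -77.1] F [-0.7 -2.1  7.5] w 0.0187
delta mm [  24.6 -283.1 -109.2] min rows 7.3 roll 0.006
```

```bash
python3 -m handwheel '[[[0,0,-0.015,0],[0,0,-0.025,0],[0,0,-0.03,0],[0,0,-0.03,0],[0,0,-0.03,0]]]' | grep -E 'pos|force|grip' && python3 -m handwheel '[[[0.002,-0.02,0,0],[0.003,-0.035,0,0],[0.003,-0.035,0,0],[0.003,-0.035,0,0],[0.003,-0.035,0,0]]]' | grep -E 'pos|force|grip' && python3 -m handwheel '[[[0.003,-0.035,0,0],[0.003,-0.035,0,0],[0.003,-0.03,0,0],[0.001,-0.02,0,0],[0,0,0,0]]]' | grep -E 'pos|force|grip'&& python3 -m handwheel '[[[0,0,0,0],[0,0,0,0]]]' | grep pos; python3 go.py 0.5035 -0.039 0.19 90
python3 - <<'E'
from m import *
for n in ('top','side'):
    im,D=env.get_image(n); cv2.imwrite(f'pics/{n}4.png',im[...,::-1]); np.savez(f'pics/{n}4.npz',im=im,D=D)
im=cv2.imread('pics/side4.png')[80:290,190:440]; cv2.imwrite('pics/side4c.png',cv2.resize(im,None,fx=3,fy=2.8,interpolation=cv2.INTER_CUBIC))
E
```

```text
position: [0.5255, 0.2443, 0.2711]
ft_force: [0.3, 0.1, -0.9]
grip_width: 0.0185
position: [0.5124, 0.083, 0.2697]
ft_force: [0.9, 0.6, -0.9]
grip_width: 0.0186
position: [0.5035, -0.039, 0.2696]
ft_force: [-0.2, -0.3, -0.6]
grip_width: 0.0186
position: [0.5036, -0.0351, 0.2696]
t 12.65 pos [ 0.5036 -0.0351  0.2696] toolyaw 90.38 q1,q6 [ -17.5 -107.8] F [ 0.3  0.1 -0.1] w 0.0187
delta mm [ 0.2 -3.9 79.5] min rows 1.9 roll 0.007
```

View pics/side4c.png

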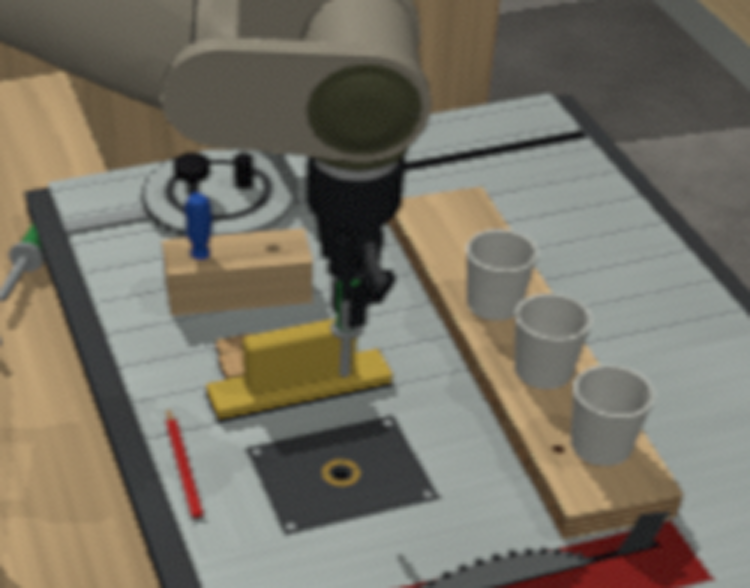

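The side crop shows the pin upright in the gripper with its tip at crop (346,375). The ring is at (340,472), and block, offcuts and cups are in place. I lower to about 20 mm above the hole and check alignment.

```bash
python3 -m handwheel '[[[0,-0.004,0.02,0],[0,0,0.03,0],[0,0,0.03,0],[0,0,0.02,0],[0,0,0.01,0]]]' | grep -E 'pos|force|grip' && python3 -m handwheel '[[[0,0,0,0],[0,0,0,0]]]' | grep pos; python3 go.py 0.5035 -0.039 0.15 90
python3 - <<'E'
from m import *
for n in ('top','side'):
    im,D=env.get_image(n); cv2.imwrite(f'pics/{n}5.png',im[...,::-1]); np.savez(f'pics/{n}5.npz',im=im,D=D)
p=env.observe()['position']; print('proj tip',proj('side',[p[0],p[1],p[2]-.089]),'hole',proj('side',[.5035,-.039,.05]),'h side',proj('side',[.5025,-.0393,.05]))
im=cv2.imread('pics/side5.png')[180:270,260:350]; cv2.imwrite('pics/side5c.png',cv2.resize(im,None,fx=6,fy=6,interpolation=cv2.INTER_NEAREST))
E
```

```text
position: [0.5027, -0.0384, 0.1568]
ft_force: [-0.2, -0.2, -1.1]
grip_width: 0.0185
position: [0.5039, -0.0391, 0.1595]
t 13.33 pos [ 0.5039 -0.0391  0.1595] toolyaw 90.43 q1,q6 [ -17.9 -108.3] F [-0.3 -0.1 -0.8] w 0.019
delta mm [0.4 0.1 9.5] min rows 0.2 roll 0.007
proj tip [303.96532836 243.15814727] hole [303.41486458 248.28435887] h side [303.11048453 248.44285801]
```

View pics/side5c.png

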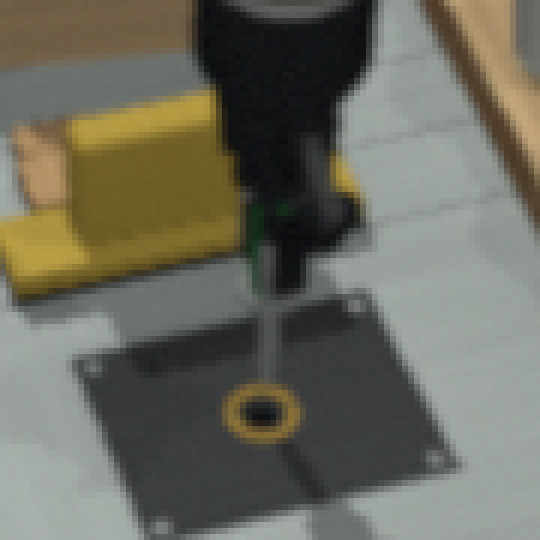

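The tip is about at px (304.2,243.3) and the ring at (303.2,248.3), so the tip sits about 1–1.5 mm too far in +x. I correct by 1 mm and insert stepwise, watching the force.

```bash
python3 -m handwheel '[[[0.0012,0,0.005,0],[0,0,0.008,0],[0,0,0.008,0],[0,0,0.006,0],[0,0,0,0]]]' | grep -E 'pos|force|grip' && python3 -m handwheel '[[[0,0,0.006,0],[0,0,0.006,0],[0,0,0.004,0],[0,0,0,0],[0,0,0,0]]]' | grep -E 'pos|force|grip'; python3 go.py 0.5027 -0.039 0.102 90
```

```text
position: [0.5019, -0.0397, 0.1308]
ft_force: [0.3, 0.8, -0.1]
grip_width: 0.0186
position: [0.5025, -0.0398, 0.1161]
ft_force: [0.0, -0.8, -1.1]
grip_width: 0.0188
t 14.27 pos [ 0.5025 -0.0398  0.1161] toolyaw 90.36 q1,q6 [ -18.  -108.4] F [ 0.  -0.8 -1.1] w 0.0188
delta mm [-0.3  0.8 14.1] min rows 0.3 roll 0.006
```

The pin is in, with no side force. Now I press the plunger.

```bash
python3 -m handwheel '[[[0,0,0.004,0],[0,0,0.003,0],[0,0,0,0],[0,0,0,0]]]' - 100 | grep -E 'pos|force|grip' && python3 -m handwheel '[[[0,0,0.002,0],[0,0,0.002,0],[0,0,0,0],[0,0,0,0]]]' | grep -E 'pos|force|grip';  python3 -m handwheel '[[[0,0,0.002,0],[0,0,0.001,0],[0,0,0,0],[0,0,0,0]]]' | grep -E 'pos|force|grip'
```

```text
position: [0.5028, -0.0399, 0.1096]
ft_force: [-0.3, 0.2, 2.5]
grip_width: 0.0178
position: [0.5028, -0.0399, 0.1055]
ft_force: [0.7, 0.6, 5.1]
grip_width: 0.018
position: [0.5028, -0.0399, 0.1028]
ft_force: [-0.2, -0.1, 7.3]
grip_width: 0.018
```

```bash
python3 -m handwheel '[[[0,0,0.001,0],[0,0,0,0],[0,0,0,0]]]' | grep -E 'pos|force|grip' && python3 -m handwheel '[[[0,0,0.001,0],[0,0,0,0],[0,0,0,0]]]' | grep -E 'pos|force|grip'
```

```text
position: [0.503, -0.0399, 0.1025]
ft_force: [-1.2, 1.6, 14.5]
grip_width: 0.0182
position: [0.5032, -0.04, 0.1022]
ft_force: [-2.4, 1.7, 21.1]
grip_width: 0.0179
```

Force climbs from 8 to 21 N with no further travel, so the plunger is at its stop. Final check on offcuts, block and the rest.

```bash
python3 - <<'E'
from m import *
ims=[]
for n in ('top','side'):
    im,D=env.get_image(n); np.savez(f'pics/{n}6.npz',im=im,D=D); P=cloud(n,D)
    f=np.load(f'pics/{n}0.npz'); P0=cloud(n,f['D'])
    C={'wood':((8,60,80),(19,220,255)),'yel':((21,130,60),(34,255,255)),'pencil/tape/red':((0,150,60),(12,255,255)),'blue':((105,120,40),(130,255,255))}
    hsv=cv2.cvtColor(im,cv2.COLOR_RGB2HSV)
    m=cv2.inRange(hsv,(8,60,80),(19,220,255))>0; b=m&(abs(P[...,2]-.068)<.005)&(P[...,0]>.35)&(P[...,0]<.62)&(P[...,1]<.21)&(P[...,1]>-.2)
    k,l,s,c=cv2.connectedComponentsWithStats(b.astype(np.uint8))
    for i in range(1,k):
        if s[i][4]>8: print(n,'offcut-height wood',s[i][4],c[i].round(0),'world',P[l==i].mean(0).round(3),'y',P[l==i][:,1].min().round(3),P[l==i][:,1].max().round(3))
    y=cv2.inRange(hsv,(20,110,50),(34,255,255))>0
    for lo,hi in ((.06,.075),(.125,.145)):
        q=P[y&(P[...,2]>lo)&(P[...,2]<hi)&(P[...,1]>0)&(P[...,1]<.2)]
        if len(q)>5: r=cv2.minAreaRect((q[:,:2]*1000).astype(np.float32)); print(n,'block',lo,len(q),np.round(r[0],1),np.round(r[1],1))
    ims.append(im)
top=cv2.resize(ims[0][60:270,160:470],None,fx=2,fy=2,interpolation=cv2.INTER_CUBIC)[:300]; sd=cv2.resize(ims[1][120:340,210:450],None,fx=620/240,fy=1.36)
cv2.imwrite('pics/fin.png',np.vstack([top,sd[:299]])[...,::-1])
s=env.observe(); print(s['time_s'],s['position'],s['ft_force'])
E
```

```text
top offcut-height wood 128 [260. 172.] world [0.552 0.125 0.069] y 0.108 0.142
top offcut-height wood 129 [262. 190.] world [0.502 0.12  0.069] y 0.108 0.132
top offcut-height wood 235 [256. 208.] world [0.454 0.139 0.069] y 0.108 0.164
top block 0.06 653 [503.3  84.3] [ 42.6 176. ]
top block 0.125 420 [502.3  83.2] [ 22.7 106.4]
side offcut-height wood 100 [266. 207.] world [0.448 0.134 0.068] y 0.104 0.164
side block 0.06 309 [499.3  82. ] [176.3  53.6]
side block 0.125 152 [469.3  50.3] [91.6 58.6]
15.8667 [ 0.50327772 -0.03997798  0.10222953] [-2.16208427  1.70097793 21.19506898]
```

View pics/fin.png

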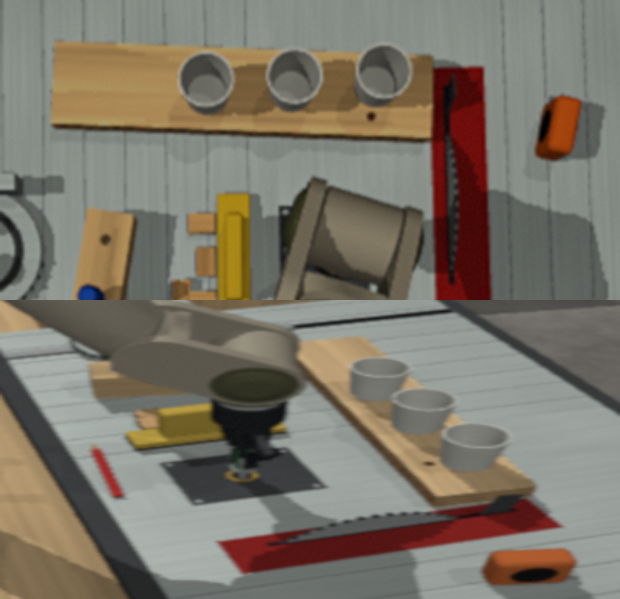

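The composite shows the offcuts left of the block (crop (180–215, 222–290)), the block upright at (233,245), the pin in the hole at (243,475), and cups, tape, pencil and screwdriver in place. I hand in.

```bash
python3 -c "
from rig import env
print(env.close_job()); s=env.observe(); print(s['time_s'],s['position'],s['ft_force'],s['grip_width'])"
```

```text
the job is handed in; nothing more can be done
None
the job is handed in; nothing more can be done
```

I carried the push block over the blade and swept all four offcuts off the plate to the side away from the blade. The block is left standing off the plate. I then put the lock pin from the stand through the hole and pressed the plunger to its stop. I handed in at about 16 s, still gripping the pin.

**Last checks, before hand-in:**
- **Offcuts:** they lie at about saw-frame y = 0.16–0.18 m, where 0.068 m is needed. Two of them showed as one merged blob in the top view; its area matches two pieces.
- **Push block:** it stands upright and released at about saw-frame y = 0.123 m.
- **Plunger:** the tool met resistance for about 8 mm. The force then rose from about 8 N to 21 N with no further travel, so I take it as fully down. Grip force was set to 100 N with the handle still between the fingers.
- **Other items:** cups, tape, pencil and screwdriver look unmoved in the pictures, though I did not measure them. The wrist readings I took on the way showed no sign of touching the blade.

**What disagreed:**
- The two cameras differed by about 2 mm on the hole position. I used the mean and moved 1.2 mm in x from the side view, and the pin went in with no noticeable side force.
- The grip width read 18–19 mm on the 20 mm handle.
- The two decoy pins on the bench, upright at the start, were lying down by the time of the second picture. I don't know why; they stayed on the bench.

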